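# Switch the ball feeder to the blue tray

### The arm

A 7-joint arm with a two-finger parallel gripper is mounted at the origin on the work surface. World frame = base frame: x ahead of the robot, y to its left, z up, the work surface at z = 0. Lengths are in m, angles in rad, forces in N, time in s.
With the tool pointing down it reaches from about 0.425 to 0.825 m from the base axis. Payload 3.6 kg.
Tool frame: the origin (TCP) lies at the very end of the fingers, on their centre line; the grasp point (between the pads) lies ctrl.grip_point_offset behind it (ctrl.grip_point_offset is the distance from the TCP to the grasp point, in m); z points along the fingers, y is the line along which they close (so a half turn about z gives the same grasp; the last joint's range is limited). The gripper opens to 85 mm and grips with 20 to 120 N. Pads are 22 mm wide; open, the fingers measure 114 mm over their backs; the gripper's body (76 mm by 85 mm) begins 54 mm behind the grasp point. The pads swing forward as they close: fully open they stand 13 mm farther back than shut.
Start: joints at [-1.143, 0.615, -0.013, 1.423, 0.008, 1.103, -0.04], TCP at [0.285, 0.584, 0.231] pointing down, gripper open.
Joint ranges: [-3.12, 3.12], [-0.3, 2.06], [-1.34, 1.32], [0.26, 2.42], [-1.36, 4.5], [0.01, 1.98], [-2.84, 2.84]. Speed limits (rad/s): [2.79, 2.79, 3.14, 3.14, 3.14, 3.14, 3.14].

### API

Orientations are given as [roll, pitch, yaw] about the fixed x, y, z axes, in that order (R = Rz(yaw) Ry(pitch) Rx(roll)).
In Python, from station import ctrl gives the robot as it stands.
- The arm moves only by the tool arm_command, never from a script. Its argument "rows" is one flat list of numbers, 5 for each row, row after row: the shift along the tool's x, y, z each as a share of 20 mm, from -1 to 1, then the turn about the tool's z as a share of 180 degrees, from -1 to 1, then the opening, from -1 (shut) to 1 (fully open). A call has 1 to 10 rows; each row shifts and turns the commanded pose from where the row before left it, along the tool's axes as they then stand; what a row does not reach is not made up. A row lasts 1/12 s, in which the tool goes at most 41.7 mm and 7.16 degrees, less where a joint would pass 70% of its speed; a pose out of reach is approached as far as the arm can. A call with a number of a shift or a turn outside -1 to 1 is refused whole. A call with a gripper value outside its range is refused whole. The fingers move at their own pace and stop on an object; the grip force is fixed at half the most. Time passes only in rows, so rows that do not move let the fingers close. It gives the time, the measured TCP pose, the force, the opening and the grip force at its end, in the units of the state.
- ctrl.state(): the state, without advancing time (a new reading comes with each control period).
- ctrl.read_camera(name): name is "scene" or "top" or "wrist"; returns a dict with "pixels" (384x512x3 uint8, red, green, blue), "z_map" (384x512 float32, m along the optical axis (not along the pixel's ray), 0 where there is no reading), "fx", "fy", "cx", "cy" (pixels), "dist_coeffs" ([k1, k2, p1, p2, k3] as OpenCV has them; the pictures are not rectified), "world_from_camera" (4x4, takes a point from camera to world coordinates); the wrist camera has in their place "T_tool_cam" (4x4, takes a point from camera to tool coordinates, whose origin is the TCP and whose axes are the flange's). Camera axes: x right, y down, z forward; pixel columns grow to the right and rows downward; lengths in m; the calibration is good to about 2 mm. A picture is of the moment at which its call begins: read the wrist's pose just before it.
- ctrl.job_done(): hands the job in; it is judged then, once.
The state is a dict: "time": time; "joint_positions": joint angles; "joint_velocities": joint speeds; "tau": joint torques, N m; "tool_pos": TCP position; "orientation": TCP orientation; "wrist_force": force on the tool from outside, world axes, zero at the start; "torque": the same for the moment, N m; "grip_width": finger opening in m; "grasp_force": force on a finger pad.
Only numpy, scipy, OpenCV 4.12 (cv2) and the standard library are available. Lean on these libraries where they do the work, as an engineer would, in place of code of your own. Each camera call takes 0.05 s, during which the arm holds its last target. There are 200 camera calls.

### The job

The grinding balls waiting on the feeder must go to the blue tray, but the seesaw gate is set to the grey one. With the fingertips press the gate's raised end down until it rocks right over towards the blue tray, then push the red shutter post fully open so that all three balls run down into the blue tray. Do not touch the balls, and leave the jars, vials and the other things on the bench where they are.

Things in the scene. Friction and masses are not known exactly. Their poses are not given: they have to be found in the camera images.
- feeder: the ball feeder, bolted to the bench: aluminium base plate 280 x 490 mm, 8 mm thick. Origin on the bench under the gate's pivot; its x points away from the robot up the white feed ramp (plate spans x -100 to +180 mm), its y to the grey tray, -y to the blue tray (plate +-245 mm).
- ramp_lip (a point): lower end of the white feed ramp's floor, 133 mm above the bench, 20 mm behind the gate's middle. The ramp (31 mm wide) rises from here along the feeder's +x for 147 mm; side-wall tops 153 mm above the bench here, 185 mm at the far end. Balls drop from it onto the middle of the gate
- gate (a joint): orange seesaw gate, a channel 200 mm long along the feeder's y, 51 mm wide, pivot at its middle 105 mm above the bench; rad. -0.24 (stop): balls run to the grey tray; +0.24 (stop): blue-tray end down, balls run to the blue tray. A brass weight on a stalk, up to 92 mm above the pivot on the robot's side, topples it to a stop once past level; under 1 N at a paddle rocks it; it stays
- blue_paddle (a point): centre of the top face of the black press paddle (36 along x, 34 along y, 6 mm thick) on the gate's blue-tray end, robot's side of the channel. Pressed down, it swings from about 40 mm higher to its lowest place, about 94 mm above the bench
- grey_paddle (a point): the same paddle at the gate's grey-tray end
- shutter (a joint): steel shutter across the ramp, 0 = shut, grows as it slides towards the feeder's +y (grey-tray side), 0.042 m = stop, fully open; the balls pass from about 0.027. Friction about 2 N, stays where it is left
- post_top (a point): centre of the top of the shutter's red post, 12 mm (x) by 14 mm (y), which stands up 54 mm; top 218 mm above the bench. Push its side facing the blue tray
- blue_tray (a point): centre of the inner floor of the blue tray, 92 x 92 mm inside, 38 mm deep, outer wall 78 mm higher than the floor; axes as the feeder's
- grey_tray (a point): the same for the grey tray
- ball1: steel grinding ball, 20 mm, 33 g, origin at its centre; number 1 in the queue on the ramp behind the shutter
- ball2: steel grinding ball, 20 mm, 33 g, origin at its centre; number 2 in the queue on the ramp behind the shutter
- ball3: steel grinding ball, 20 mm, 33 g, origin at its centre; number 3 in the queue on the ramp behind the shutter
- mill_jar: lidded steel mill jar, 52 mm wide, 65 mm tall, standing on the feeder's base plate behind the chutes on the blue-tray side; loose, origin at the centre of its underside; leave alone
- sample_vial: small clear vial with green cap, 28 mm wide, 50 mm tall, standing on the front edge of the feeder's base plate; loose, origin at the centre of its underside; leave alone
- oil_vial: small amber vial with yellow cap, 28 mm wide, 50 mm tall, standing on the base plate behind the chutes on the grey-tray side; loose, origin at the centre of its underside; leave alone
- tip_box: blue pipette-tip box, 85 x 120 x 60 mm, on the bench to the left; loose, origin at the centre of its underside; leave alone
- reagent_bottle: glass bottle with blue cap, 70 mm wide, 150 mm tall, on the bench to the left; loose, origin at the centre of its underside; leave alone
- beaker: glass beaker, 70 mm wide, 80 mm tall, on the bench to the right; loose, origin at the centre of its underside; leave alone
- dish: covered white culture dish, 90 mm wide, 15 mm tall, on the bench to the right; loose, origin at the centre of its underside; leave alone

How it is judged:
On the way, in this order (a step that is already met when the one before it is completed fails the run):
1. the gate is rocked over to the blue tray while the shutter is still shut (value of joint gate above 0.2 rad and value of joint shutter below 0.015 m), for 0.2 s.
2. the shutter is pushed open (value of joint shutter above 0.034 m), for 0.1 s.
At the end, for the whole second after the job is handed in: gate rocked to the blue side (over 0.2 rad), shutter open (over 34 mm of its 42), all three balls lying at rest inside the blue tray (value of joint gate above 0.2 rad and value of joint shutter above 0.034 m and x of ball1 in the frame of blue_tray between -0.05 and 0.05 m and y of ball1 in the frame of blue_tray between -0.05 and 0.05 m and z of each of ball1, ball2, ball3 in the frame of blue_tray below 0.036 m and linear speed of each of ball1, ball2, ball3 below 0.05 m/s and x of ball2 in the frame of blue_tray between -0.05 and 0.05 m and y of ball2 in the frame of blue_tray between -0.05 and 0.05 m and x of ball3 in the frame of blue_tray between -0.05 and 0.05 m and y of ball3 in the frame of blue_tray between -0.05 and 0.05 m); the robot touches nothing.
It fails at once if a ball is touched by the robot (contact force between any of the arm, the fingers and ball1 above 0.3 N or contact force between any of the arm, the fingers and ball2 above 0.3 N or contact force between any of the arm, the fingers and ball3 above 0.3 N).
It fails at once if a ball goes down the grey side (y of any of ball1, ball2, ball3 in the frame of feeder above 0.09 m).
It fails at once if a ball is lifted (height (world z) of any of ball1, ball2, ball3 above 0.22 m).
It fails at once if a jar, vial or other bystander is shifted over 20 mm, lifted or tipped (distance of any of mill_jar, sample_vial, oil_vial, tip_box, reagent_bottle, beaker, dish from where it was at the start of the episode above 0.02 m or angle between any of mill_jar, sample_vial, oil_vial, tip_box, reagent_bottle, beaker, dish's own z axis and vertical above 0.4 rad).
It also fails if it takes over 38 s, if anything falls off the work surface, if the arm or the gripper's body presses on something with over 40 N, if the wrist force passes 120 N, or if a joint passes its speed limit or range.

## Working session

There is one attempt and no reset: what is moved stays moved. The work goes in short steps, Python scripts to look and compute and a tool call to move; the robot and the scene stay as the last step left them, time stands still between calls to the robot, and variables do not carry over. Pictures are saved under pics/ and viewed, at most 10 in all, crops included, and the job is handed in when it is done.

Besides the shell and the picture viewer there is one more tool, called after ">>>" as name(argument=value, ...) on one line, values as JSON. arm_command: Moves the arm, as the interface text tells. Its arguments: {"type":"object","properties":{"rows":{"type":"array","items":{"type":"number","minimum":-1,"maximum":1}}},"required":["rows"]}

```bash
mkdir -p pics
cat > h.py <<'E'
import numpy as np, cv2
from station import ctrl
def pts(c):
    h,w=c['z_map'].shape
    K=np.array([[c['fx'],0,c['cx']],[0,c['fy'],c['cy']],[0,0,1]])
    u,v=np.meshgrid(np.arange(w),np.arange(h))
    n=cv2.undistortPoints(np.stack([u,v],-1).reshape(-1,1,2).astype(np.float64),K,np.array(c['dist_coeffs'])).reshape(h,w,2)
    z=c['z_map'][...,None]
    p=np.concatenate([n*z,z,np.ones_like(z)],-1)
    return (p@np.array(c['world_from_camera']).T)[...,:3]
E
python3 - <<'E'
from h import *
import pickle
s=ctrl.state();print(s)
for n in('scene','top'):
    c=ctrl.read_camera(n);pickle.dump(c,open(n+'.pkl','wb'))
    cv2.imwrite(f'pics/{n}.png',c['pixels'][...,::-1])
    P=pts(c);hsv=cv2.cvtColor(c['pixels'],cv2.COLOR_RGB2HSV)
    for name,lo,hi in(('red',(0,150,80),(6,255,255)),('red2',(174,150,80),(180,255,255)),('orange',(8,150,120),(20,255,255)),('blue',(100,120,60),(125,255,255)),('green',(45,100,50),(80,255,255)),('yellow',(22,120,100),(33,255,255)),('black',(0,0,0),(180,255,45))):
        m=cv2.inRange(hsv,lo,hi);k,l,st,ce=cv2.connectedComponentsWithStats(m)
        for i in range(1,k):
            if st[i,4]>25:
                q=P[(l==i)&(c['z_map']>0)]
                if len(q): print(n,name,st[i],ce[i].round(),np.median(q,0).round(3),q.min(0).round(3),q.max(0).round(3))
E
```

```text
{'time': 0.0, 'joint_positions': array([-1.14250295,  0.61592028, -0.0126027 ,  1.42495154,  0.00813927,
        1.10341798, -0.04040016]), 'joint_velocities': array([ 0.00030323,  0.00105446, -0.00268438, -0.00056247,  0.00019466,
       -0.00048944, -0.00068399]), 'tau': array([-3.08396820e-04, -4.69215167e+01,  2.59190071e-01, -1.71040338e+01,
        9.92451649e-03,  9.77954711e-03,  3.21955326e-06]), 'tool_pos': array([0.2851899 , 0.58321075, 0.2301201 ]), 'orientation': array([-3.13894762e+00,  8.29303391e-05,  2.68687271e+00]), 'wrist_force': array([0.00675315, 0.31784944, 0.1061385 ]), 'torque': array([-0.02416352, -0.01075683,  0.00477587]), 'grasp_force': 0.0, 'grip_width': 0.08549038180115055}
scene red [256 174   5  13  49] [258. 180.] [0.577 0.014 0.196] [0.57  0.006 0.167] [0.583 0.019 0.218]
scene orange [231 179  22  11 134] [242. 184.] [ 0.521 -0.064  0.117] [ 0.496 -0.103  0.105] [ 0.56  -0.023  0.136]
scene orange [264 189  23  10 112] [276. 193.] [0.488 0.048 0.087] [0.467 0.009 0.076] [0.531 0.09  0.11 ]
scene orange [ 86 259   8   5  27] [ 90. 261.] [ 0.983 -0.3
[... 8266 characters left out ...]
.095  0.133] [ 0.477 -0.112  0.125] [ 0.509 -0.079  0.143]
top black [179 208   8  27  52] [182. 221.] [0.458 0.222 0.057] [0.414 0.21  0.023] [0.504 0.234 0.087]
top black [224 219  10  11  75] [229. 224.] [0.448 0.062 0.093] [0.431 0.048 0.083] [0.465 0.079 0.101]
top black [   0  254   61   56 1655] [ 27. 279.] [0.275 0.511 0.578] [0.224 0.367 0.255] [0.327 0.638 0.672]
top black [  44  306  154   78 2567] [123. 345.] [0.149 0.221 0.664] [0.078 0.106 0.486] [0.229 0.378 0.751]
top black [ 197  329   75   55 1863] [236. 355.] [0.066 0.025 0.268] [ 0.016 -0.074  0.   ] [0.114 0.11  0.489]
top black [ 94 355  20  29 184] [104. 371.] [0.124 0.249 0.713] [0.101 0.233 0.684] [0.155 0.261 0.728]
```

Run:
```python
from h import *
a=cv2.imread('pics/scene.png');b=cv2.imread('pics/top.png')
cv2.imwrite('pics/s1.png',np.vstack([cv2.resize(a[150:270,160:350],(720,300),interpolation=3)[:, :],cv2.resize(b[140:250,160:350],(720,300),interpolation=3)]))
import pickle
c=pickle.load(open('top.pkl','rb'));P=pts(c);hsv=cv2.cvtColor(c['pixels'],cv2.COLOR_RGB2HSV)
m=cv2.inRange(hsv,(0,120,60),(7,255,255))|cv2.inRange(hsv,(172,120,60),(180,255,255))
for v,u in np.argwhere(m[140:250,160:350]): print(u+160,v+140,P[v+140,u+160].round(3),c['pixels'][v+140,u+160])
c=pickle.load(open('scene.pkl','rb'));P=pts(c)
for v in range(173,178):print([(u,v,P[v,u].round(3).tolist(),c['pixels'][v,u].tolist()) for u in range(255,262)])
```

```text
244 179 [0.589 0.015 0.157] [84 35 33]
245 179 [0.578 0.011 0.213] [99 46 45]
243 180 [0.572 0.017 0.222] [110  32  31]
244 180 [0.574 0.014 0.216] [121  18  16]
245 180 [0.574 0.011 0.214] [122  23  17]
246 180 [0.574 0.008 0.216] [120  38  37]
243 181 [0.571 0.017 0.213] [103  28  25]
244 181 [0.57  0.014 0.216] [127  17  13]
245 181 [0.569 0.011 0.222] [131  24  18]
246 181 [0.57  0.008 0.218] [125  32  28]
243 182 [0.568 0.017 0.21 ] [90 34 32]
244 182 [0.567 0.014 0.216] [117  17  16]
245 182 [0.309 0.005 1.52 ] [122  18  16]
246 182 [0.567 0.008 0.216] [110  21  17]
244 183 [0.564 0.014 0.214] [77 10  9]
245 183 [0.565 0.011 0.212] [78  9  1]
246 183 [0.566 0.008 0.208] [79 20 17]
244 184 [0.564 0.014 0.198] [63 17 15]
245 184 [0.565 0.011 0.196] [60  3  5]
246 184 [0.566 0.008 0.191] [65 28 28]
277 191 [ 0.556 -0.095  0.131] [129  68  51]
278 195 [ 0.544 -0.099  0.123] [135  64  51]
245 197 [0.542 0.01  0.082] [67 36 27]
279 199 [ 0.531 -0.102  0.126] [136  65  56]
280 202 [ 0.521 -0.105  0.126] [120  60  61]
280 203 [ 0.517 -0.105  0.13 ] [113  61  57]
280 204 [ 0.512 -0.104 
[... 1059 characters left out ...]
45, 27])]
[(255, 176, [0.497, -0.026, 0.143], [108, 57, 32]), (256, 176, [0.581, 0.007, 0.209], [95, 40, 23]), (257, 176, [0.578, 0.009, 0.208], [86, 26, 17]), (258, 176, [0.577, 0.012, 0.208], [81, 20, 17]), (259, 176, [0.576, 0.015, 0.208], [81, 15, 17]), (260, 176, [0.578, 0.019, 0.211], [87, 26, 22]), (261, 176, [0.49, -0.007, 0.144], [95, 41, 21])]
[(255, 177, [0.495, -0.027, 0.138], [106, 52, 28]), (256, 177, [0.582, 0.007, 0.206], [98, 41, 24]), (257, 177, [0.58, 0.01, 0.206], [89, 32, 23]), (258, 177, [0.577, 0.012, 0.204], [80, 14, 10]), (259, 177, [0.576, 0.015, 0.204], [84, 28, 22]), (260, 177, [0.576, 0.018, 0.205], [86, 27, 20]), (261, 177, [0.489, -0.008, 0.139], [95, 40, 19])]
```

View pics/s1.png

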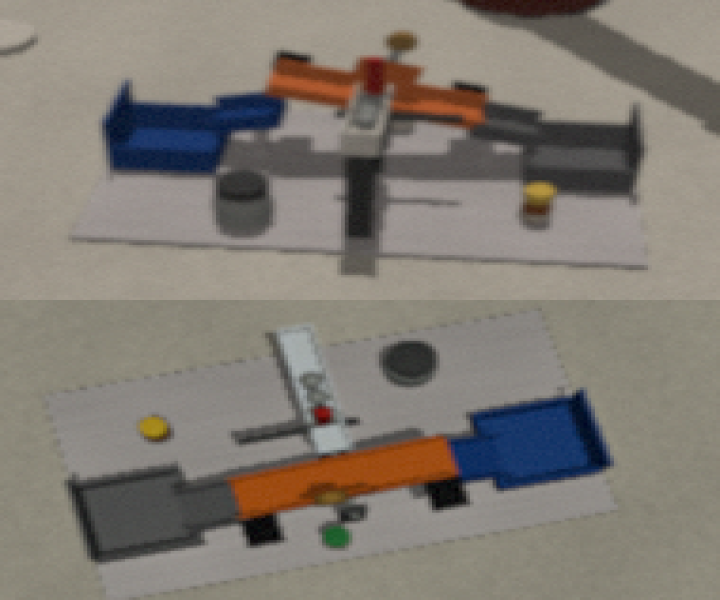

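>>> arm_command(rows=[0, 0, -1, -0.039, -1, 0, 0, -1, -0.039, -1, 0, 0, -1, -0.039, -1, 0, 0, 0, -0.039, -1, 0, 0, 0, -0.039, -1, 0, 0, 0, -0.039, -1, -0.5, -1, 0, 0, -1, -0.5, -1, 0, 0, -1, -0.5, -1, 0, 0, -1, -0.5, -1, 0, 0, -1])

```text
time: 0.93
tool_pos: [0.3465, 0.517, 0.2906]
orientation: [-3.14, -0.001, -2.861]
wrist_force: [-0.2, 1.6, 0.2]
grip_width: -0.0
grasp_force: 0.0
```

>>> arm_command(rows=[0, -1, 0, 0, -1, 0, -1, 0, 0, -1, 0, -1, 0, 0, -1, 0, -1, 0, 0, -1, 0, -1, 0, 0, -1, 0, -1, 0, 0, -1, 0, -1, 0, 0, -1, 0, -1, 0, 0, -1, 0, -1, 0, 0, -1, 0, -1, 0, 0, -1])

```text
time: 1.77
tool_pos: [0.4013, 0.3247, 0.2909]
orientation: [-3.141, -0.001, -2.861]
wrist_force: [0.3, -0.8, 0.6]
grip_width: -0.0002
grasp_force: 0.0
```

>>> arm_command(rows=[0, -1, 0, 0, -1, 0, -1, 0, 0, -1, 0, -1, 0, 0, -1, 0, -1, 0, 0, -1, 0, -1, 0, 0, -1, 0, -1, 0, 0, -1, 0, -1, 0, 0, -1, 0, -1, 0, 0, -1, 0, -1, 0, 0, -1, 0, -1, 0, 0, -1])

```text
time: 2.6
tool_pos: [0.4566, 0.1326, 0.291]
orientation: [-3.142, -0.001, -2.861]
wrist_force: [0.4, -0.2, -0.3]
grip_width: -0.0001
grasp_force: 0.0
```

>>> arm_command(rows=[0, -1, 0, 0, -1, 0, -1, 0, 0, -1, 0, -1, 0, 0, -1, 0, -1, 0, 0, -1, 0, -1, 0, 0, -1, 0, -1, 0, 0, -1, 0.4, -1, 0, 0, -1, 0.4, -1, 0, 0, -1, 0, -1, 0, 0, -1, 0, 0, 0, 0, -1])

```text
time: 3.43
tool_pos: [0.4912, -0.049, 0.2909]
orientation: [-3.138, -0.001, -2.869]
wrist_force: [-0.1, 0.1, -0.2]
grip_width: 0.0001
grasp_force: 0.0
```

```bash
cat > w.py <<'E'
from h import *
from scipy.spatial.transform import Rotation as R
import sys,time
s=ctrl.state();c=ctrl.read_camera('wrist')
T=np.eye(4);T[:3,:3]=R.from_euler('xyz',s['orientation']).as_matrix();T[:3,3]=s['tool_pos']
c['world_from_camera']=T@np.array(c['T_tool_cam']);P=pts(c)
cv2.imwrite(f'pics/{sys.argv[1]}.png',c['pixels'][...,::-1])
np.save('P.npy',P)
print(s['tool_pos'],ctrl.grip_point_offset,c['world_from_camera'][:3,3])
hsv=cv2.cvtColor(c['pixels'],cv2.COLOR_RGB2HSV)
for name,lo,hi in(('red',(0,150,50),(5,255,255)),('orange',(8,150,80),(20,255,255)),('blue',(100,120,40),(125,255,255)),('black',(0,0,0),(180,255,45))):
    m=cv2.inRange(hsv,lo,hi);k,l,st,ce=cv2.connectedComponentsWithStats(m)
    for i in range(1,k):
        if st[i,4]>150:
            q=P[(l==i)&(c['z_map']>0)]
            if len(q): print(name,st[i],np.median(q,0).round(3),q.min(0).round(3),q.max(0).round(3))
E
python3 w.py w1
```

```text
[ 0.49118803 -0.04898086  0.29093194] 0.0187 [ 0.42468605 -0.06687133  0.43350479]
orange [ 206  168  164   52 6018] [ 0.516 -0.023  0.113] [ 0.46  -0.106  0.063] [0.558 0.1   0.194]
blue [  99  148  107   80 6698] [ 0.569 -0.201  0.037] [ 0.497 -0.248  0.009] [ 0.63  -0.105  0.138]
black [341 141  27  28 661] [0.446 0.06  0.094] [0.427 0.041 0.079] [0.466 0.086 0.098]
black [204 144  30  32 915] [ 0.489 -0.097  0.134] [ 0.469 -0.115  0.129] [ 0.51  -0.078  0.139]
black [    3   219   509   165 44787] [ 0.478 -0.05   0.373] [ 0.461 -0.111  0.06 ] [0.65  0.008 0.395]
```

View pics/w1.png

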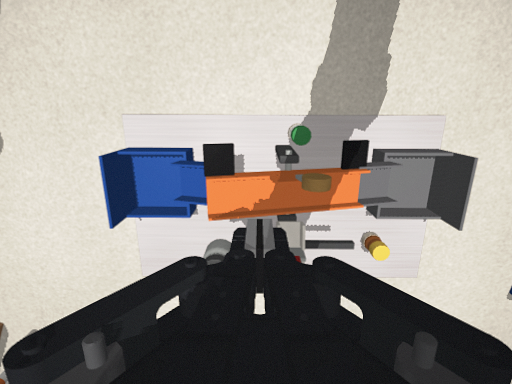

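Run:
```python
from h import *
P=np.load('P.npy');o=np.array([.511,-.006]);ex=np.array([.961,.275]);ey=np.array([-.275,.961])
def f(n,u0,u1,v0,v1,zl,zh):
    q=P[v0:v1,u0:u1].reshape(-1,3);q=q[(q[:,2]>zl)&(q[:,2]<zh)];d=q[:,:2]-o
    for a in(d@ex,d@ey,q[:,2]):print(n,np.percentile(a,[2,50,98]).round(3),end=' ')
    print()
f('weight',296,336,168,195,.17,.22)
f('stalkbase',275,300,145,165,.06,.2)
f('bluep',206,232,146,173,.11,.15);f('greyp',344,366,143,166,.08,.11)
a=P[118:270,140:430].reshape(-1,3);a=a[(abs(a[:,2]-.008)<.004)];d=a[:,:2]-o
print('plate',[np.percentile(x,[.2,99.8]).round(3) for x in(d@ex,d@ey)])
f('red',290,302,250,264,.16,.23)
```

```text
weight [-0.038 -0.034 -0.027] weight [0.004 0.016 0.029] weight [0.173 0.191 0.195] 
stalkbase [-0.05  -0.043 -0.034] stalkbase [-0.013 -0.002  0.01 ] stalkbase [0.065 0.107 0.109] 
bluep [-0.06  -0.046 -0.031] bluep [-0.094 -0.081 -0.068] bluep [0.13  0.134 0.138] 
greyp [-0.058 -0.044 -0.03 ] greyp [0.068 0.082 0.097] greyp [0.09  0.094 0.098] 
plate [array([-0.086,  0.174]), array([-0.243,  0.239])]
red [0.055 0.056 0.062] red [0.002 0.005 0.01 ] red [0.162 0.169 0.177]
```

>>> arm_command(rows=[0.3, -0.9, 0, 0, -1, 0.3, -0.9, 0, 0, -1, 0.25, -0.85, 0, 0, -1, 0, 0, 1, 0, -1, 0, 0, 1, 0, -1, 0, 0, 1, 0, -1, 0, 0, 1, 0, -1, 0, 0, 1, 0, -1, 0, 0, 1, 0, -1, 0, 0, 0.5, 0, -1])

```text
time: 4.32
tool_pos: [0.4881, -0.0972, 0.1589]
orientation: [3.139, -0.004, -2.859]
wrist_force: [-0.2, 0.3, 0.6]
grip_width: 0.0002
grasp_force: 0.0
```

>>> arm_command(rows=[0, 0, 0.5, 0, -1, 0, 0, 0.5, 0, -1, 0, 0, 0.5, 0, -1, 0, 0, 0.5, 0, -1, 0, 0, 0.5, 0, -1, 0, 0, 0, 0, -1])

```text
time: 4.82
tool_pos: [0.4883, -0.0974, 0.1096]
orientation: [3.139, -0.003, -2.859]
wrist_force: [-0.4, -0.6, -0.5]
grip_width: -0.0
grasp_force: 0.0
```

```bash
python3 w.py w2 | cut -c1-150
```

```text
[ 0.48832516 -0.09744187  0.10961411] 0.0187 [ 0.42253096 -0.11672541  0.25233075]
orange [ 292  252  220   98 7083] [0.483 0.004 0.12 ] [ 0.459 -0.087  0.093] [0.514 0.072 0.198]
orange [254 293  12  22 210] [ 0.545 -0.081  0.094] [ 0.479 -0.1    0.092] [ 0.554 -0.076  0.184]
orange [340 295  23  24 241] [ 0.52  -0.032  0.102] [ 0.472 -0.072  0.1  ] [ 0.529 -0.021  0.179]
blue [   10   190   215   142 18176] [ 0.563 -0.222  0.044] [ 0.483 -0.299 -0.001] [ 0.718 -0.112  0.192]
blue [157 296  23  18 214] [ 0.607 -0.144  0.049] [ 0.489 -0.154  0.007] [ 0.651 -0.126  0.179]
black [333 188  46  58 501] [ 0.474 -0.03   0.072] [ 0.468 -0.031  0.008] [ 0.478 -0.023  0.107]
black [    3   200   509   184 44972] [ 0.476 -0.1    0.19 ] [ 0.459 -0.16   0.067] [ 0.512 -0.041  0.214]
```

View pics/w2.png

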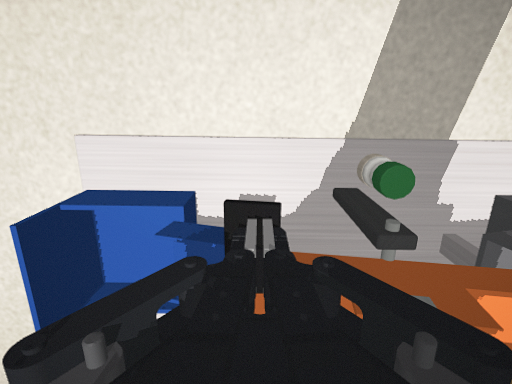

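>>> arm_command(rows=[0, 0, -1, 0, -1, 0, 0, -1, 0, -1, 0, 0, -1, 0, -1, 0, 0, -1, 0, -1, 0, 0, -1, 0, -1, 0, 0, -1, 0, -1, 0, 0, -1, 0, -1, 0, 0, 0, 0, -1])

```text
time: 5.53
tool_pos: [0.4921, -0.0989, 0.256]
orientation: [-3.138, 0.009, -2.86]
wrist_force: [0.5, -0.0, 0.0]
grip_width: 0.0001
grasp_force: 0.0
```

Run:
```python
from h import *
o=np.array([.511,-.006]);ex=np.array([.961,.275]);ey=np.array([-.275,.961])
for n in('scene','top'):
    c=ctrl.read_camera(n);P=pts(c);hsv=cv2.cvtColor(c['pixels'],cv2.COLOR_RGB2HSV)
    m=cv2.inRange(hsv,(8,150,80),(20,255,255))>0
    for lab,mm in(('orange',m),('red',cv2.inRange(hsv,(0,140,50),(6,255,255))>0)):
        q=P[mm];d=q[:,:2]-o;x,y=d@ex,d@ey;z=q[:,2];k=(abs(x)<.1)&(abs(y)<.105)&(z>.05)
        if lab=='orange':
            k&=z<.14;print(n,'slope',np.polyfit(y[k],z[k],1))
        else: k&=z>.17;print(n,'red',np.median(x[k]),np.median(y[k]),np.median(q[k],0),k.sum())
```

```text
scene slope [0.22690986 0.11027242]
scene red -0.03813365245691738 -0.06690982808193902 [ 0.49359112 -0.07908011  0.59654231] 339
top slope [0.24030927 0.10615068]
top red -0.059052892925469155 -0.07019133685347789 [ 0.4730549  -0.08876467  0.61468196] 842
```

>>> arm_command(rows=[-0.88, 0.35, 0, 0, -1, -0.88, 0.35, 0, 0, -1, -0.88, 0.35, 0, 0, -1, -0.88, 0.35, 0, 0, -1, -0.88, 0.35, 0, 0, -1, -0.88, 0.35, 0, 0, -1, 0, 0, 0, 0, -1, 0, 0, 0.5, 0, -1, 0, 0, 0.5, 0, -1, 0, 0, 0, 0, -1])

```text
time: 6.47
tool_pos: [0.5764, -0.0308, 0.2279]
orientation: [3.14, -0.008, -2.863]
wrist_force: [-0.1, 0.8, -0.6]
grip_width: -0.0002
grasp_force: 0.0
```

```bash
python3 w.py w3 | grep -v black
python3 - <<'E'
from h import *
c=ctrl.read_camera('top');cv2.imwrite('pics/t3.png',cv2.resize(c['pixels'][140:250,160:350,::-1],(760,440),interpolation=3))
E
```

```text
[ 0.5764209  -0.03075788  0.22786478] 0.0187 [ 0.51107582 -0.04947166  0.37086335]
red [304 200  34  42 977] [0.566 0.008 0.208] [0.563 0.003 0.165] [0.576 0.017 0.219]
orange [  194    91   238    66 12883] [0.508 0.003 0.111] [ 0.462 -0.112  0.012] [0.561 0.167 0.16 ]
orange [391 199  20  18 164] [0.576 0.158 0.031] [0.566 0.154 0.024] [0.591 0.173 0.043]
blue [   51    77   157   100 12013] [ 0.567 -0.206  0.042] [ 0.508 -0.249  0.01 ] [ 0.631 -0.099  0.093]
```

View pics/w3.png

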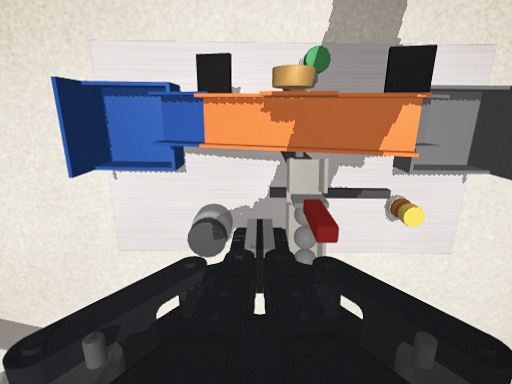

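>>> arm_command(rows=[-0.2, 0, 0.6, 0, -1, 0, 0, 0.6, 0, -1, 0, 0, 0.55, 0, -1, 0, 0, 0, 0, -1, 0, 0.5, 0, 0, -1, 0, 0.5, 0, 0, -1, 0, 0.5, 0, 0, -1, 0, 0.5, 0, 0, -1, 0, 0, 0, 0, -1])

```text
time: 7.32
tool_pos: [0.5717, 0.0136, 0.1969]
orientation: [3.14, 0.001, -2.857]
wrist_force: [-0.2, 0.3, -0.8]
grip_width: 0.0001
grasp_force: 0.0
```

```bash
python3 w.py w4 | grep -v black
```

```text
[0.57172513 0.01361661 0.19694523] 0.0187 [ 0.50532305 -0.00589986  0.33934911]
red [ 281  203   34   55 1314] [0.559 0.032 0.209] [0.556 0.024 0.165] [0.569 0.04  0.241]
orange [  131    73   265    81 16900] [0.506 0.003 0.111] [ 0.46  -0.121  0.007] [0.561 0.092 0.159]
orange [367 200  21  20 186] [0.575 0.158 0.031] [0.566 0.154 0.024] [0.591 0.174 0.044]
blue [    0    64   150   111 14245] [ 0.57 -0.21  0.04] [ 0.51  -0.246  0.009] [ 0.631 -0.101  0.091]
```

View pics/w4.png

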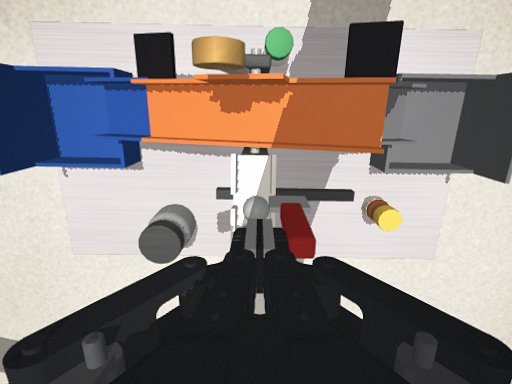

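>>> arm_command(rows=[0, 0.4, 0, 0, -1, 0, 0.35, 0, 0, -1, 0, 0.1, 0, 0, -1, 0, 0, 0, 0, -1, 0, 0, 0, 0, -1])

```text
time: 7.78
tool_pos: [0.5672, 0.0267, 0.1963]
orientation: [3.141, -0.0, -2.861]
wrist_force: [-0.5, -0.4, -0.0]
grip_width: 0.0
grasp_force: 0.0
```

```bash
python3 w.py w5 | grep red
```

```text
red [ 282  205   35   56 1333] [0.555 0.046 0.209] [0.551 0.037 0.165] [0.566 0.054 0.241]
```

>>> arm_command(rows=[0, 0.15, 0, 0, -1, 0, 0.1, 0, 0, -1, 0, 0, 0, 0, -1])

```text
time: 8.08
tool_pos: [0.5662, 0.0296, 0.1962]
orientation: [-3.14, -0.0, -2.862]
wrist_force: [0.2, -3.5, -1.2]
grip_width: 0.0002
grasp_force: 1.6
```

>>> arm_command(rows=[0, -0.5, 0, 0, -1, 0, -0.3, -0.5, 0, -1, 0, 0, -1, 0, -1, 0, 0, -1, 0, -1, 0, 0, -1, 0, -1, 0, 0, -1, 0, -1, 0, 0, 0, 0, -1, 0, 0, 0, 0, -1, 0, 0, 0, 0, -1, 0, 0, 0, 0, -1])

```text
time: 8.92
tool_pos: [0.5697, 0.0156, 0.2849]
orientation: [3.141, -0.003, -2.861]
wrist_force: [-0.2, -0.5, 0.3]
grip_width: 0.0001
grasp_force: 0.0
```

```bash
python3 w.py w6 | grep red
```

```text
red [288 175  23  28 475] [0.556 0.047 0.212] [0.552 0.041 0.166] [0.566 0.056 0.22 ]
```

View pics/w6.png

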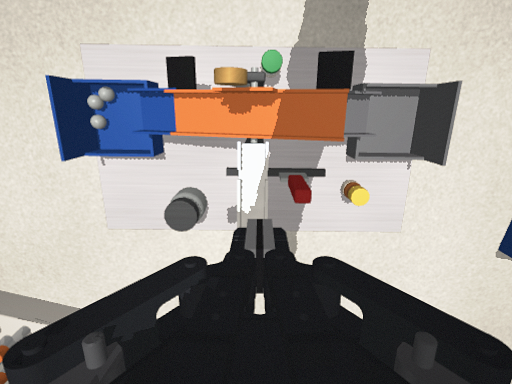

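All three balls are in the blue tray, at (107,94), (95,102) and (98,122). The gate is down on the blue side and the post is fully open at (300,188). I'll let the balls settle, then hand in.

>>> arm_command(rows=[0, 0, -0.5, 0, -1, 0, 0, 0, 0, -1, 0, 0, 0, 0, -1, 0, 0, 0, 0, -1, 0, 0, 0, 0, -1, 0, 0, 0, 0, -1, 0, 0, 0, 0, -1, 0, 0, 0, 0, -1, 0, 0, 0, 0, -1, 0, 0, 0, 0, -1])

```text
time: 9.8
tool_pos: [0.5705, 0.0156, 0.2963]
orientation: [-3.142, -0.0, -2.861]
wrist_force: [0.1, -0.3, -0.1]
grip_width: -0.0
grasp_force: 0.0
```

>>> arm_command(rows=[0, 0, 0, 0, -1, 0, 0, 0, 0, -1, 0, 0, 0, 0, -1, 0, 0, 0, 0, -1, 0, 0, 0, 0, -1, 0, 0, 0, 0, -1, 0, 0, 0, 0, -1, 0, 0, 0, 0, -1, 0, 0, 0, 0, -1, 0, 0, 0, 0, -1])

```text
time: 10.63
tool_pos: [0.5705, 0.0156, 0.2963]
orientation: [-3.142, -0.0, -2.861]
wrist_force: [-0.7, 0.2, 0.5]
grip_width: -0.0001
grasp_force: 0.0
```

```bash
python3 -c "
from station import ctrl
print(ctrl.job_done())"
```

```text
the job is handed in; nothing more can be done
None
```

I rocked the gate over to the blue tray, pushed the shutter open to its stop, and the last picture shows all three balls in the blue tray; I handed the job in at about 10.6 s, but it returned no verdict.

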